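Move the receipt printer from its carrying cradle onto its peg dock

TASK

Take the receipt printer out of its wooden cradle, stand it upright on the bare tabletop and let go of it so as to change your grip, then seat it on the black dock with the two round pegs, the thick peg in its large socket, which is under the end with the feed button; the pegs may stand a few millimetres off the dock's middle, so feel for them. Lower it on without forcing until it sits fully home and upright on the dock, and let go. Do not tip it over, and leave the card reader, stamp, tape roll and marker where they are.

Things in the scene. Friction and masses are not known exactly. Their poses are not given: they have to be found in the camera images.
- printer: receipt printer, loose, 0.2 to 0.42 kg: upright grey block with black foot, 66 mm long (x), 44 wide (y), 70 tall; origin at the centre of the underside. Starts upright on the cradle floor, x along the cradle's x. Two round sockets 20 mm deep in the underside. Its +x (front) end has the round feed button on top and a black battery door on the face; the paper slot on top runs along x
- socket_large (a point): centre of the mouth of the large socket, 16.4 mm across, in the printer's underside, on the long centreline 17 mm toward +x from the printer's origin; axes as the printer's
- socket_small (a point): centre of the mouth of the small socket, 11.4 mm across, in the printer's underside, on the long centreline 17 mm toward -x from the printer's origin; axes as the printer's
- cradle: plywood cradle, fixed, origin on the table under its centre: floor 78 (x) x 66 (y) x 8 mm, two walls along its long sides, 72 mm long, 6 thick, inner faces 52 mm apart (y = +-26), tops 87 mm above the table, 9 mm above the printer's top. The +-x ends are open. 4 mm between a wall and the printer's wide side: too little for a finger
- peg_dock: printer's dock, black, fixed; origin on the table under its centre: plate 110 (x) x 64 (y) mm, its top (the seat) 12 mm above the table; at the short ends two cheeks 46 mm wide, 8 thick, inner faces 84 mm apart (x = +-42), tops 94 mm above the table: too near the seated printer's ends for a finger; +-y sides open. Two steel pegs on the seat. The seated printer's +x points along the dock's +x
- dock_seat (a point): middle of the dock's seat, 12 mm above the table, axes as the dock's. Two pegs 17 mm high (top 2 mm tapered by 1 mm in radius) stand along x, 34 mm apart: 14 mm across toward +x, 9 mm toward -x. The plate that carries them sits anywhere up to 6 mm along x either way off this point (not reported: feel for the pegs, or look); it is stiff, so move the printer to the pegs
- tongue_dock: dock for another machine, fixed: the same black housing and cheeks, but one flat steel tongue (46 mm along x, 9 thick, 17 high) in place of the pegs; the printer does not fit it. The two docks may change places. Origin on the table under its centre
- card_reader: bystander, loose: black pocket card reader lying flat, 115 x 66 x 22 mm, origin at the centre of its underside
- rubber_stamp: bystander, loose: wooden rubber stamp standing, 32 x 48 x 67 mm, origin at the centre of its underside
- tape_roll: bystander, loose: yellow tape roll lying flat, 52 mm across, 18 mm tall, origin at the centre of its underside
- marker_black: bystander, loose: white marker with a black cap lying flat, 15 x 136 x 15 mm (along its y), origin at the centre of its underside
Mind the look-alikes: they are no part of the job. What is shaped like the peg_dock but blue is not meant.

How it is judged:
On the way, in this order (a step that is already met when the one before it is completed fails the run):
1. the printer stands upright on the bare tabletop, let go (height (world z) of printer below 0.005 m and angle between printer's own z axis and vertical below 0.1 rad and contact force between the fingers and printer below 0.2 N and linear speed of printer below 0.03 m/s), for 0.2 s.
2. the printer sits fully home on the pegs of its dock (z of each of socket_large, socket_small in the frame of peg_dock below 0.0145 m and x of socket_large in the frame of peg_dock above 0.008 m and horizontal distance between printer and peg_dock below 0.009 m and angle between the x axis of printer and the x axis of peg_dock, either way round below 0.15 rad and angle between printer's own z axis and vertical below 0.05 rad), for 0.2 s.
At the end, for the whole second after the job is handed in: The printer sits with its underside flat on the seat of the two-peg dock (within 2.5 mm in height, upright within 0.05 rad), which only both pegs in their own sockets allow, button end toward the thick peg (dock's +x), within 9 mm of the dock's middle and 0.15 rad of its length, at rest and let go (all of step 2 and contact force between the fingers and printer below 0.2 N and linear speed of printer below 0.03 m/s); the robot touches nothing.
It fails at once if the printer is tipped over (angle between printer's own z axis and vertical above 0.7 rad).
It fails at once if the printer is dropped or forced onto a dock (over 70 N) (contact force between printer and peg_dock above 70 N or contact force between printer and tongue_dock above 70 N).
It fails at once if the card reader, stamp, tape roll or marker is moved more than 30 mm (distance of any of card_reader, rubber_stamp, tape_roll, marker_black from where it was at the start of the episode above 0.03 m).
It also fails if it takes over 64 s, if anything falls off the work surface, if the arm or the gripper's body presses on something with over 40 N, if the wrist force passes 120 N, or if a joint passes its speed limit or range.

ROBOT

A 6-joint arm with a two-finger parallel gripper is mounted at the origin on a cart in front of the work surface, level with it; the furniture and walls round the work are solid. World frame = base frame: x ahead of the robot, y to its left, z up, the work surface at z = 0. Lengths are in m, angles in rad, forces in N, time in s.
With the tool pointing down it reaches from about 0.325 to 0.775 m from the base axis. Payload 5.5 kg.
Tool frame: the origin (TCP) lies between the finger pads; the fingertips stand 8 mm ahead of it and the grasp point (between the pads) lies 11 mm behind it (tcp_to_tips is the distance from the TCP to the fingertips, in m); z points along the fingers, y is the line along which they close (so a half turn about z gives the same grasp; the last joint's range is limited). The gripper opens to 88 mm and grips with 3 to 60 N. Pads are 20 mm wide; open, the fingers measure 115 mm over their backs; the gripper's body (75 mm by 178 mm) begins 61 mm behind the grasp point.
Start: joints at [-1.357, 0.091, 1.231, -0, 1.82, -0.057], TCP at [0.161, -0.578, 0.208] pointing down, gripper open.
Joint ranges: [-2.87, 2.87], [-0.86, 2.18], [0.17, 2.46], [-1.51, 4.65], [0.06, 2.69], [-2.65, 2.65]. Speed limits (rad/s): [2.57, 2.57, 3.01, 3.14, 3.14, 3.14].

INTERFACE

Orientations are given as a unit quaternion [w, x, y, z].
In Python, from bench import * gives the robot as it stands. Calls block until the motion is done:
- move_to(position, orientation): joint-space move of the TCP to a pose.
- move_l(position, speed=0.15, orientation=None): straight line of the TCP; orientation=None keeps the orientation; speed is the mean speed in m/s.
- movej(angles): joint-space move.
- gripper_open() and close(): open the fingers fully, or close them until they stop; the grip force is fixed at half the most.
- hold(seconds).
- inverse_kinematics(position, orientation): joint angles nearest the present ones, or None.
- state(): the state.
- get_image(name): name is "side" or "top" or "wrist"; returns a dict with "frame" (384x512x3 uint8, blue, green, red), "depth" (384x512 float32, m along the optical axis (not along the pixel's ray), 0 where there is no reading), "camera_matrix" (3x3 intrinsics, pixels), "view" (4x4, takes a point from world to camera coordinates). Camera axes: x right, y up, looking along -z (the intrinsics and any distortion apply to the point x, -y, -z); pixel columns grow to the right and rows downward; lengths in m; the calibration is good to about 2 mm. A picture is of the moment at which its call begins.
A pose or a line that the arm cannot do raises IKError and nothing moves.
- job_done(): hands the job in; it is judged then, once.
The state is a dict: "time": time; "joint_pos": joint angles; "dq": joint speeds; "joint_torque": joint torques, N m; "ee_pos": TCP position; "ee_rot": TCP orientation; "ft_force": force on the tool from outside, world axes, zero at the start; "moment": the same for the moment, N m; "finger_gap": finger opening in m; "finger_force": force on a finger pad.
Only numpy, scipy, OpenCV 4.12 (cv2) and the standard library are available. Lean on these libraries where they do the work, as an engineer would, in place of code of your own. Each camera call takes 0.05 s, during which the arm holds its last target. There are 200 camera calls.

## Working session

There is one attempt and no reset: what is moved stays moved. The work goes in short steps, each a Python script; the robot and the scene stay as the last script left them, time stands still between calls to the robot, and variables do not carry over. Pictures are saved under pics/ and viewed, at most 10 in all, crops included, and the job is handed in when it is done.

```bash
mkdir -p pics; cat > h.py <<'E'
from bench import *
import numpy as np, cv2
def cap(n,f):
    d=get_image(n); cv2.imwrite('pics/'+f+'.png',d['frame']); np.savez('pics/'+f+'.npz',**{k:np.asarray(d[k]) for k in('frame','depth','camera_matrix','view')}); return d
def world(d):
    D=d['depth'];K=d['camera_matrix'];h,w=D.shape;u,v=np.meshgrid(np.arange(w),np.arange(h))
    x=(u-K[0,2])/K[0,0]*D;y=(v-K[1,2])/K[1,1]*D
    P=np.stack([x,-y,-D,np.ones_like(D)],-1)
    return (P@np.linalg.inv(d['view']).T)[...,:3]
E
python3 - <<'E'
from h import *
a=cap('top','top1');b=cap('side','side1')
cv2.imwrite('pics/top1b.png',cv2.resize(a['frame'],(800,600),interpolation=cv2.INTER_CUBIC))
cv2.imwrite('pics/side1b.png',cv2.resize(b['frame'],(800,600),interpolation=cv2.INTER_CUBIC))
print(a['view'],a['camera_matrix'],b['view'],state())
E
```

```text
[[ 0.02048777 -0.99976763 -0.00670341 -0.08705336]
 [ 0.9978887   0.02003503  0.06177972 -0.54835184]
 [-0.06163106 -0.00795499  0.9980673  -1.19363952]
 [ 0.          0.          0.          1.        ]] [[449.66892156   0.         255.81963534]
 [  0.         449.66892156 189.53412554]
 [  0.           0.           1.        ]] [[ 0.95342088 -0.30065718  0.02436997 -0.56400027]
 [ 0.10915557  0.4192018   0.90130734 -0.05865389]
 [-0.28120045 -0.85666511  0.43249415 -0.90303448]
 [ 0.          0.          0.          1.        ]] {'time': 0.1, 'joint_pos': array([-1.35667487e+00,  9.17866653e-02,  1.23173879e+00,  1.22810743e-05,
        1.81978248e+00, -5.67184650e-02]), 'dq': array([ 6.48952832e-05, -1.86644252e-03, -1.18737225e-03,  9.40280405e-04,
        2.43657885e-04, -1.00951600e-03]), 'joint_torque': array([ 4.57967981e-03, -4.47856522e+01, -4.07568741e+01,  7.03306915e-02,
        2.83575692e-02, -1.11021056e-04]), 'ee_pos': array([ 0.16045728, -0.57785881,  0.20743317]), 'ee_rot': array([-8.55451297e-04,  9.90844153e-01,  1.35007885e-01, -6.14936885e-05]), 'ft_force': array([0.02954727, 0.48028055, 0.18866916]), 'moment': array([ 0.00443665, -0.000101  , -0.00748451]), 'finger_force': 0.0, 'finger_gap': 0.08761874365595872}
```

View pics/top1b.png

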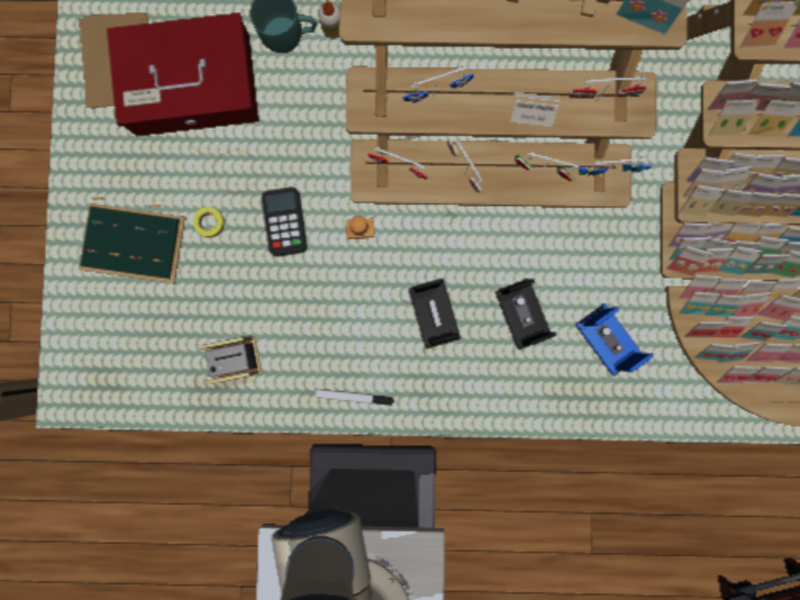

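View pics/side1b.png

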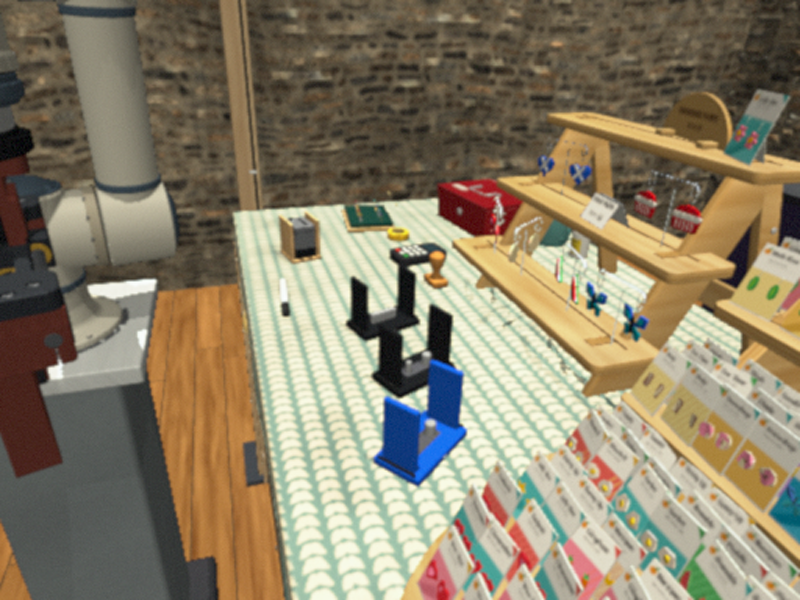

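The top view shows the printer and cradle at about (231,360), with the button dot at about (213,371), the left end. The black peg dock is at (524,313), the tongue dock at (434,313), and the blue decoy at (614,340). The marker is at (355,397). I'll enlarge the printer and the peg dock.

```bash
python3 - <<'E'
from h import *
d=dict(np.load('pics/top1.npz')); W=world(d); f=d['frame']
A=f[205:255,120:176];B=f[170:230,305:361]
up=lambda c:cv2.resize(c,None,fx=7,fy=7,interpolation=cv2.INTER_CUBIC)
A=up(A);B=up(B);A=cv2.copyMakeBorder(A,0,B.shape[0]-A.shape[0],0,8,cv2.BORDER_CONSTANT)
cv2.imwrite('pics/crop1.png',np.hstack([A,B]))
def rect(mask,n):
    p=W[mask][:,:2].astype(np.float32); r=cv2.minAreaRect(p); print(n,len(p),r,W[mask].mean(0).round(4),W[mask][:,2].std().round(4))
z=W[...,2]
m=np.zeros_like(z,bool);m[205:255,120:176]=1
rect(m&(z>.082)&(z<.1),'walls'); rect(m&(z>.07)&(z<.081),'printer top')
m[:]=0;m[170:230,310:361]=1
rect(m&(z>.085)&(z<.105),'cheeks'); rect(m&(z>.02)&(z<.035),'pegs'); rect(m&(z>.009)&(z<.1),'dock')
s=W[350:370:5,60:500:60].reshape(-1,3) if 0 else W[240:262:10,40:300:60].reshape(-1,3)
print(s.round(3))
E
```

```text
walls 154 ((0.4365094304084778, 0.20716656744480133), (0.06376369297504425, 0.07274551689624786), 12.210370063781738) [0.4371 0.2061 0.0862] 0.0024
printer top 411 ((0.4372633099555969, 0.2046128809452057), (0.059697698801755905, 0.06706877052783966), 12.171000480651855) [0.4371 0.2037 0.0778] 0.0021
cheeks 118 ((0.5250368118286133, -0.2881869971752167), (0.09992466121912003, 0.04504542052745819), 22.561128616333008) [ 0.523  -0.2888  0.0932] 0.0025
pegs 43 ((0.5263695120811462, -0.28546810150146484), (0.09408669173717499, 0.040378592908382416), 22.887924194335938) [ 0.5319 -0.282   0.028 ] 0.0034
dock 930 ((0.5288658142089844, -0.29916369915008545), (0.11337069422006607, 0.09588135778903961), 16.610763549804688) [ 0.5243 -0.2869  0.0259] 0.0279
[[ 0.402  0.508  0.   ]
 [ 0.405  0.343  0.003]
 [ 0.409  0.179  0.01 ]
 [ 0.412  0.018  0.004]
 [ 0.415 -0.144  0.001]
 [ 0.375  0.506  0.002]
 [ 0.378  0.344 -0.001]
 [ 0.382  0.18   0.001]
 [ 0.385  0.018  0.003]
 [ 0.389 -0.144  0.005]
 [ 0.348  0.504  0.002]
 [ 0.351  0.343 -0.001]
 [ 0.355  0.179  0.003]
 [ 0.358  0.017 -0.001]
 [ 0.362 -0.145  0.003]]
```

View pics/crop1.png

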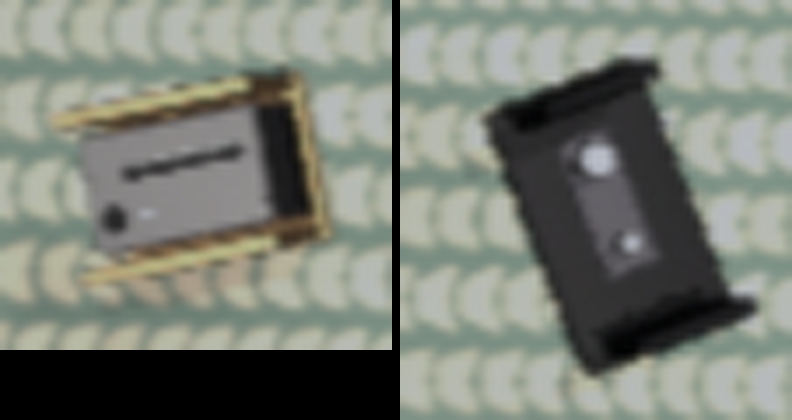

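Right crop: the thick peg is at (600,160) and the thin one at (631,243), so the dock's +x points up the picture, slightly left. Left crop: the dot (button) is at (113,218). The black end face at (285,160) is still ambiguous, so I'll check it with the wrist camera. First I'll check clearance on the way.

```bash
cat >> h.py <<'E'
def pix(d,u,v,z):
    K=d['camera_matrix'];T=np.linalg.inv(d['view']);r=T[:3,:3]@np.array([(u-K[0,2])/K[0,0],-(v-K[1,2])/K[1,1],-1]);c=T[:3,3]
    return c+r*(z-c[2])/r[2]
def qd(psi):  # tool down, tool y at yaw psi (deg)
    a=np.radians(psi+90)/2; return [0,np.cos(a),np.sin(a),0]
E
python3 - <<'E'
from h import *
d=dict(np.load('pics/top1.npz'));W=world(d).reshape(-1,3)
L=pix(d,333.6,192.9,.029);S=pix(d,338,204.7,.029);v=(L-S)[:2];print(L,S,np.linalg.norm(v),np.degrees(np.arctan2(v[1],v[0])),(L+S)/2)
r=np.hypot(W[:,0],W[:,1]);a=np.degrees(np.arctan2(W[:,1],W[:,0]))
for a0 in range(-90,50,10):
    print(a0,[round(float(W[(a>=a0)&(a<a0+10)&(r>r0)&(r<r0+.1)][:,2].max(initial=-1)),2) for r0 in(.3,.4,.5,.6,.7,.8)])
try:
    for p,psi in(((.16,-.57,.35),-74.5),((.50,-.29,.36),-67.3),((.437,.205,.36),102.2),((.47,.02,.2),22.7)): print(inverse_kinematics(p,qd(psi)))
except Exception as e: print(e)
E
```

```text
[ 0.54442796 -0.28303414  0.029     ] [ 0.51328528 -0.29500959  0.029     ] 0.03336582379679698 21.03349448194109 [ 0.52885662 -0.28902187  0.029     ]
-90 [-0.88, -0.88, -0.88, -0.88, -0.88, -0.88]
-80 [-0.88, -0.88, 0.39, 0.34, -0.88, -0.88]
-70 [-0.88, -0.88, -0.89, 0.01, 0.03, 0.05]
-60 [-0.88, 0.01, 0.01, 0.01, 0.09, 0.09]
-50 [-1.0, 0.01, 0.01, 0.1, 0.09, 0.11]
-40 [0.01, 0.01, 0.1, 0.1, 0.01, 0.18]
-30 [0.01, 0.01, 0.03, 0.1, 0.13, 0.29]
-20 [0.01, 1.22, 0.1, 0.01, 0.21, 0.32]
-10 [0.02, 0.01, 0.02, 0.09, 0.21, 0.32]
0 [0.02, 0.01, 0.01, 0.08, 0.2, 0.32]
10 [0.01, 0.01, 0.01, 0.03, 0.03, 0.09]
20 [0.01, 0.09, 0.09, 0.04, 0.06, 0.09]
30 [0.01, 0.09, 0.01, 0.03, 0.04, 0.07]
40 [-1.0, 0.01, 0.01, 0.01, 0.01, 0.01]
[-1.35459810e+00  1.51685397e-01  9.09215253e-01 -4.44089210e-16
  2.08069200e+00 -5.43278113e-02]
[-5.84439889e-01  1.21938866e-01  9.23042999e-01 -4.44089210e-16
  2.09661079e+00  5.90166698e-01]
[ 3.68133359e-01 -1.34526285e-01  1.17837987e+00 -4.44089210e-16
  2.09773906e+00 -1.41559314e+00]
[-2.98105556e-02 -2.59916104e-01  1.57722314e+00 -4.44089210e-16
  1.82428561e+00 -4.26000296e-01]
```

The peg spacing measures 33.4 mm against 34 nominal, and the path is clear. Next, wrist views of the dock and the cradle.

```bash
python3 - <<'E'
from h import *
move_l([.16,-.57,.32],.3)
move_to([.49,-.29,.30],qd(-67.3)); hold(.2); a=cap('wrist','wd'); 
move_to([.437,.205,.30],qd(102.2)); hold(.2); b=cap('wrist','wc'); print(state()['time'])
cv2.imwrite('pics/w1.png',cv2.resize(np.hstack([a['frame'],b['frame']]),(800,300),interpolation=cv2.INTER_AREA))
for d in(a,b): print(np.linalg.inv(d['view'])[:3,3],d['camera_matrix'][0])
E
```

```text
4.525
[ 0.55331109 -0.26382297  0.47531872] [302.77814239   0.         252.79487913]
[0.36983094 0.19050929 0.47523655] [302.77814239   0.         252.79487913]
```

View pics/w1.png

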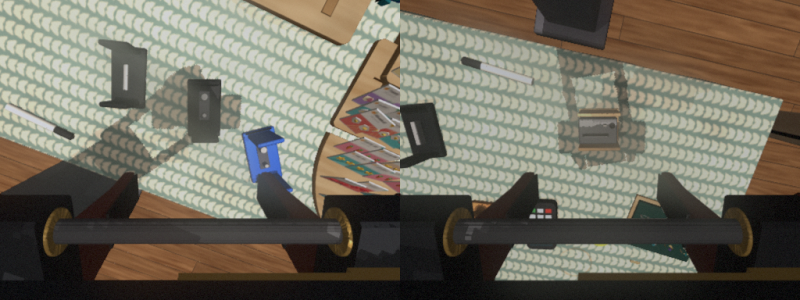

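The left half shows the peg dock at (204,110) and the tongue dock at (124,75). The right half shows the printer in its cradle at (599,130). I'll enlarge both.

```bash
python3 - <<'E'
from h import *
a=np.load('pics/wd.npz')['frame'];b=np.load('pics/wc.npz')['frame']
g=lambda c:cv2.resize(cv2.convertScaleAbs(c,alpha=1.8),None,fx=6,fy=6,interpolation=cv2.INTER_CUBIC)
cv2.imwrite('pics/crop2.png',np.hstack([g(a[95:190,232:292]),g(b[125:220,220:292])]))
E
```

```text
(no output)
```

View pics/crop2.png

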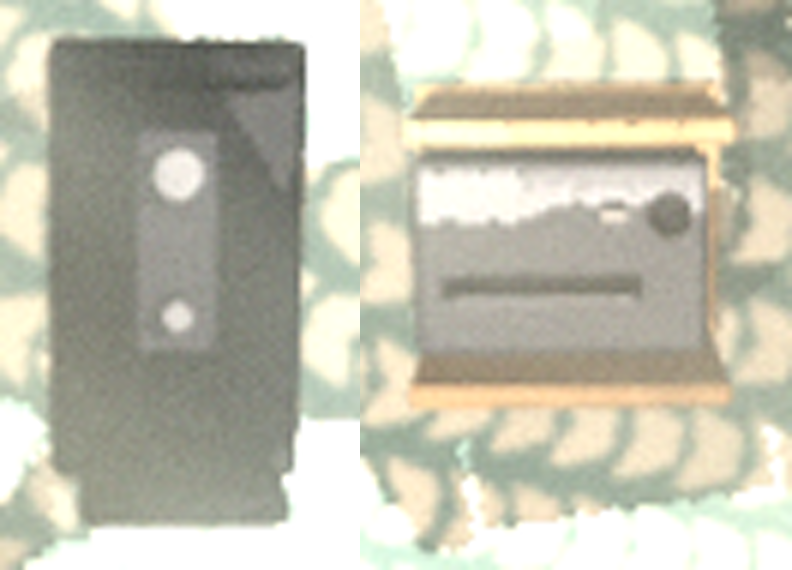

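In the wrist picture the button is at (668,213), the right end, which is world +y, so printer yaw is about 102°. The pegs are at (178,174) and (178,317), thick one up, so dock +x is at about 22°. Next: measure, grasp and lift.

```bash
python3 - <<'E'
from h import *
a=dict(np.load('pics/wd.npz'));b=dict(np.load('pics/wc.npz'));t=dict(np.load('pics/top1.npz'))
P=lambda d,u0,v0,x,y,z,s: pix(d,u0+(x+.5)/s-.5,v0+(y+.5)/s-.5,z)
def pr(n,L,S):
    v=(L-S)[:2];print(n,((L+S)/2).round(4),np.linalg.norm(v).round(4),np.degrees(np.arctan2(v[1],v[0])).round(1))
pr('pegs w',P(a,232,95,178,174,.029,6),P(a,232,95,178,317,.029,6))
pr('pegs t',P(t,305,170,200,160,.029,7),P(t,305,170,231,243,.029,7))
# dock plate side edges/cheek ends, wrist
pr('printer ends w',P(b,220,125,705-360,252,.078,6),P(b,220,125,415-360,252,.078,6))
pr('slot w',P(b,220,125,640-360,285,.078,6),P(b,220,125,443-360,287,.078,6))
pr('printer width w',P(b,220,125,200,352,.078,6),P(b,220,125,200,152,.078,6))
# dock via depth
for n,d in(('w',a),('t',t)):
    W=world(d);m=(np.abs(W[...,0]-.526)<.075)&(np.abs(W[...,1]+.288)<.06);m&=(W[...,2]>.08)&(W[...,2]<.11)
    r=cv2.minAreaRect(W[m][:,:2].astype(np.float32));print(n,r,W[m].mean(0))
W=world(b);m=(np.abs(W[...,0]-.437)<.06)&(np.abs(W[...,1]-.205)<.06)&(W[...,2]>.065)
print(W[m].mean(0),cv2.minAreaRect(W[m][:,:2].astype(np.float32)))
E
```

```text
pegs w [ 0.531  -0.2866  0.029 ] 0.034 23.0
pegs t [ 0.53   -0.2878  0.029 ] 0.0335 21.1
printer ends w [0.4354 0.2046 0.078 ] 0.0641 102.1
slot w [0.4437 0.2022 0.078 ] 0.0437 102.7
printer width w [0.4357 0.2047 0.078 ] 0.0446 12.1
w ((0.5263576507568359, -0.28792887926101685), (0.09833670407533646, 0.04517221823334694), 22.465805053710938) [ 0.52808488 -0.28734865  0.09153558]
t ((0.5250368118286133, -0.2881869971752167), (0.09992466121912003, 0.04504542052745819), 22.561128616333008) [ 0.52262024 -0.28866628  0.09295549]
[0.41676908 0.20274852 0.39460987] ((0.4348316788673401, 0.20982810854911804), (0.06554171442985535, 0.12661518156528473), 12.198562622070312)
```

The measurements agree: printer at (0.436, 0.205), yaw 102.2°; pegs' middle at (0.531, -0.287), yaw 22.6°, about 5 mm along the dock's +x. Grasping the printer across its open ends.

```bash
python3 - <<'E'
from h import *
q=qd(102.2)
def s(n): 
    x=state();print(n,round(x['time'],2),x['ee_pos'].round(4),x['ft_force'].round(1),round(x['finger_gap'],4),round(x['finger_force'],1))
move_to([.4362,.2048,.14],q); move_l([.4362,.2048,.041],.1); s('down')
close(); s('closed')
move_l([.4362,.2048,.06],.05); s('lift'); move_l([.4362,.2048,.16],.15)
move_to([.47,.04,.10],qd(22.6)); s('over'); move_l([.47,.04,.045],.1); move_l([.47,.04,.036],.02); s('near')
cap('side','s2')
E
```

```text
down 6.35 [0.4367 0.205  0.0419] [-0.4  0.2  0.6] 0.088 0.0
closed 6.83 [0.4364 0.2048 0.0414] [-0.8 -0.1  1.5] 0.0656 30.0
lift 7.36 [0.4363 0.2048 0.0602] [-0.1 -0.9 -2.9] 0.0655 30.0
over 9.15 [0.4697 0.0404 0.0996] [-0.7  0.2 -3.4] 0.0656 30.0
near 10.45 [0.4699 0.04   0.0359] [-0.4  0.1 -3.5] 0.066 30.0
```

```bash
python3 - <<'E'
from h import *
z=.036
while z>.0315:
    z-=.0005; move_l([.47,.04,z],.02); x=state()
    if x['ft_force'][2]>-1.5: break
print(z,x['ft_force'].round(1),x['ee_pos'].round(4))
gripper_open(); hold(.4); move_l([.47,.04,.16],.15)
x=state();print(x['time'],x['ft_force'].round(1))
q=qd(-67.4); move_to([.47,.04,.17],q); hold(.2)
d=cap('wrist','w3');t=cap('top','t3')
cv2.imwrite('pics/w3b.png',np.hstack([cv2.resize(d['frame'],(400,300)),cv2.resize(t['frame'][150:300,100:300],(400,300))]))
E
```

```text
0.032999999999999995 [-1.3  1.2 -0.1] [0.4701 0.04   0.0334]
13.9583 [-0.6  0.  -0.2]
```

View pics/w3b.png

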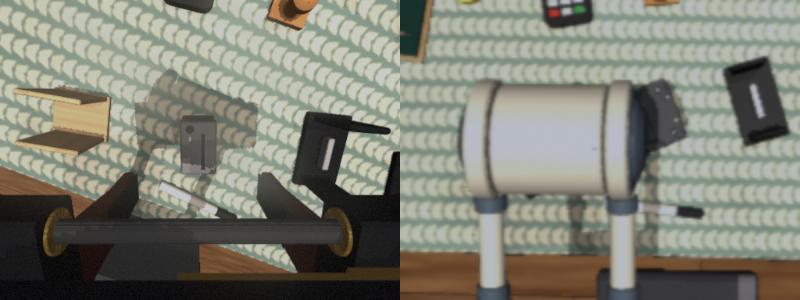

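The printer stands upright on the table at (198,145), button end up the picture, toward the dock's +x. Now I'll re-grip across its width and carry it over the dock.

```bash
python3 - <<'E'
from h import *
def s(n): 
    x=state();print(n,round(x['time'],2),x['ee_pos'].round(4),x['ft_force'].round(1),x['moment'].round(2),round(x['finger_gap'],4),round(x['finger_force'],1))
q=qd(-67.4); c=[.47,.04]
move_l(c+[.034],.12); s('down'); close(); s('closed')
move_l(c+[.06],.05); s('lift'); move_l(c+[.17],.15)
p=[.5308,-.2868]
move_to(p+[.17],q); move_l(p+[.08],.1); move_l(p+[.067],.03); hold(.3); s('over pegs')
a=cap('side','s4');
cv2.imwrite('pics/s4b.png',cv2.resize(a['frame'][170:260,220:310],(600,600),interpolation=cv2.INTER_CUBIC))
E
```

```text
down 16.94 [0.4706 0.04   0.035 ] [-0.4 -0.6  0.6] [ 0.01 -0.03  0.02] 0.0881 0.0
closed 17.69 [0.4701 0.0399 0.0341] [ 0.3 -0.5  0.3] [-0.17 -0.03  0.01] 0.0439 30.0
lift 18.36 [0.47 0.04 0.06] [ 0.  -0.3 -3.3] [-0.08 -0.    0.02] 0.0437 30.0
over pegs 22.43 [ 0.5309 -0.2869  0.0672] [-0.8  0.  -2.9] [-0.03  0.02 -0.01] 0.0441 30.0
```

View pics/s4b.png

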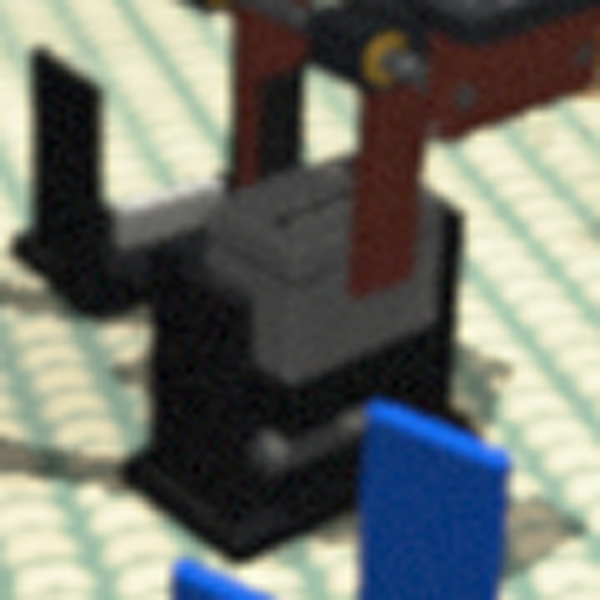

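The printer is held upright between the cheeks, above the pegs. Now a force-guided descent, with a small search if it lands on a peg top.

```bash
cat > ins.py <<'E'
from h import *
th=np.radians(22.6);ex=np.array([np.cos(th),np.sin(th)]);ey=np.array([-ex[1],ex[0]])
c=np.array([.5308,-.2868]);f0=state()['ft_force'];print('base',f0.round(1))
def down(p,z0,z1,lim=5,dz=.0005):
    z=z0
    while z>z1:
        z-=dz; move_l([*p,z],.015); f=state()['ft_force']-f0
        if f[2]>lim: return z,f
    return z,f
offs=[(0,0)]+[(r*np.cos(a),r*np.sin(a)) for r in(1.5,2.5,4) for a in np.arange(0,2*np.pi,np.pi/4)]
for o in offs:
    p=c+ex*o[0]*1e-3+ey*o[1]*1e-3
    move_l([*p,.0645],.03); z,f=down(p,.0645,.056)
    x=state();print(np.round(o,1),round(z,4),'f_dock',(f[:2]@ex).round(1),(f[:2]@ey).round(1),f[2].round(1),x['moment'].round(2),round(x['time'],1))
    if z<=.0565: break
    move_l([*p,.0645],.03)
    if x['time']>42: break
E
python3 ins.py
```

```text
base [ 0.1  0.5 -1.8]
[0 0] 0.056 f_dock 0.1 -0.5 -1.2 [-0.03 -0.   -0.  ] 27.0
```

It went in on the first try with no side load, so I'll lower it onto the seat.

```bash
python3 - <<'E'
from h import *
f0=state()['ft_force'];p=[.5308,-.2868];z=.056
while z>.0445:
    z-=.0005 if z<.049 else .001; move_l([*p,z],.02); x=state();f=x['ft_force']-f0
    if f[2]>5 or np.hypot(*f[:2])>6: break
print(z,f.round(1),x['ee_pos'].round(4),x['moment'].round(2),x['time'])
a=cap('side','s5');cv2.imwrite('pics/s5b.png',cv2.resize(a['frame'][170:260,220:310],(600,600),interpolation=cv2.INTER_CUBIC))
E
```

```text
0.04499999999999999 [-2.6  1.3  8.4] [ 0.5309 -0.2869  0.046 ] [0.52 0.6  0.04] 30.7333
```

View pics/s5b.png

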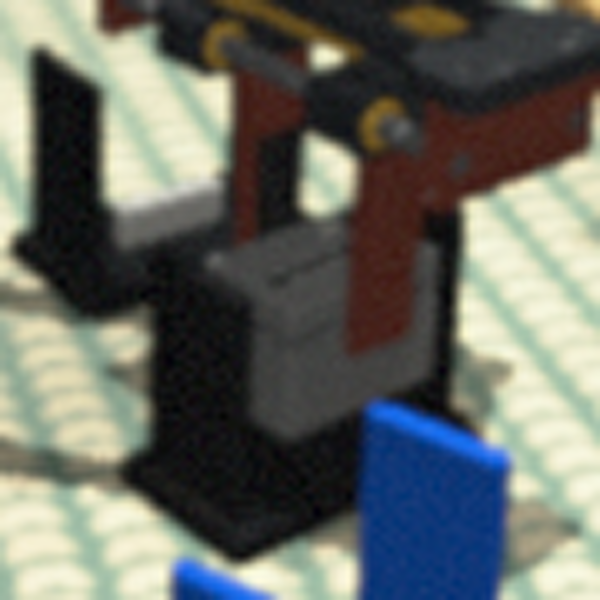

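The underside is at 12 mm (TCP at 0.046), and the picture shows it down on the plate between the cheeks. Releasing, retreating and checking.

```bash
python3 - <<'E'
from h import *
gripper_open(); hold(.3); p=[.5308,-.2868]; move_l([*p,.2],.12); hold(.2)
d=cap('wrist','w6');W=world(d);a=np.abs
print(state()['time'],state()['ft_force'].round(1))
th=np.radians(22.6);ex=np.array([np.cos(th),np.sin(th)]);ey=np.array([-ex[1],ex[0]])
r=W[...,:2]-p;u=r@ex;v=r@ey
m=(a(u)<.028)&(a(v)<.018)&(W[...,2]>.05)&(W[...,2]<.12)
A=np.c_[u[m],v[m],np.ones(m.sum())];k=np.linalg.lstsq(A,W[m][:,2],rcond=None)[0];print('plane',k.round(4),m.sum())
c=(a(u+.005)<.052)&(a(u+.005)>.043)&(a(v)<.02)&(W[...,2]>.085)&(W[...,2]<.11);print('cheeks',np.median(W[c][:,2]) if c.any() else None)
cv2.imwrite('pics/w6b.png',cv2.resize(cv2.convertScaleAbs(d['frame'],alpha=1.5),(800,600)))
E
```

```text
33.6083 [-0.2  0.   0.4]
plane [ 0.0033 -0.0002  0.0811] 1965
cheeks 0.09256321251335448
```

View pics/w6b.png

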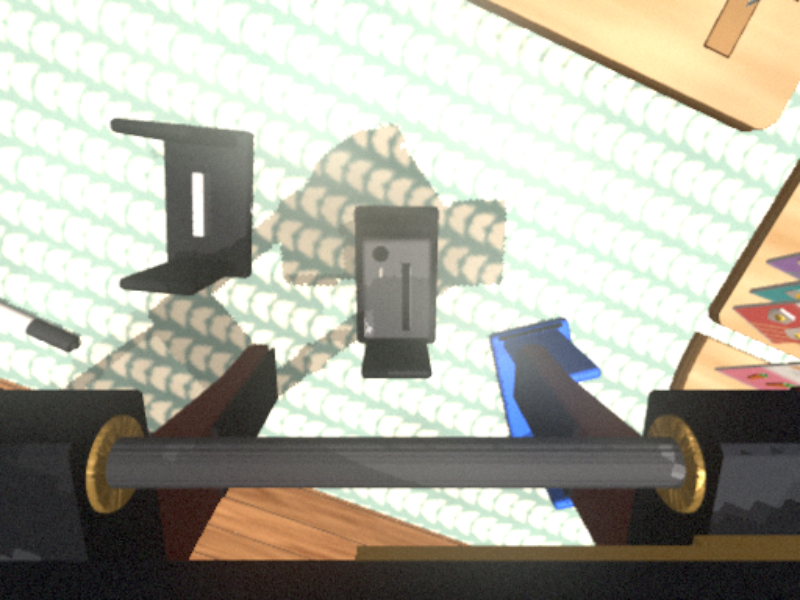

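The printer sits at (397,290) with its button end at (380,254), toward the thick peg. Its top is level (tilt about 0.003 rad) at about 82 mm, as it should be when fully seated. Handing in.

```bash
python3 -c "
from bench import *
print(job_done())"
```

```text
the job is handed in; nothing more can be done
None
```

I stood the printer on the table, re-gripped it and seated it fully home and level on the two-peg dock, button end toward the thick peg; I then let go and handed the job in at about 34 s of the 64 s allowed, but no verdict came back.

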